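# Shim up the levelling plate and hold the wedge

### The arm

A 7-joint arm with a two-finger parallel gripper is mounted at the origin on a cart in front of the work surface, level with it; the furniture and walls round the work are solid. World frame = base frame: x ahead of the robot, y to its left, z up, the work surface at z = 0. Lengths are in m, angles in rad, forces in N, time in s.
With the tool pointing down it reaches from about 0.35 to 0.9 m from the base axis. Payload 8.1 kg.
Tool frame: the origin (TCP) lies at the very end of the fingers, on their centre line; the grasp point (between the pads) lies 19 mm behind it (arm.tcp_to_grasp is the z of the grasp point in the tool frame, in m); z points along the fingers, y is the line along which they close (so a half turn about z gives the same grasp; the last joint's range is limited). The gripper opens to 92 mm and grips with 3 to 60 N. Pads are 19 mm wide; open, the fingers measure 130 mm over their backs; the gripper's body (75 mm by 190 mm) begins 47 mm behind the grasp point.
Start: joints at [-0.103, 0.434, 0.025, 1.573, -0.012, 1.134, -0.075], TCP at [0.625, -0, 0.227] pointing down, gripper open.
Joint ranges: [-2.62, 2.62], [-0.44, 2.09], [-1.27, 1.32], [0.08, 2.57], [-1.32, 4.46], [0.12, 2], [-2.74, 2.74]. Speed limits (rad/s): [2.22, 2.22, 3.01, 3.01, 3.14, 3.14, 3.14].

### API

Orientations are given as a rotation vector (axis times angle).
In Python, from cell import readout, vision, sign_off, arm gives the robot as it stands. The module is installed in compiled form; this text tells all that it offers.
- The arm moves only by the shell command python3 -m creep 'ROWS' [FORCE]. ROWS is JSON, a list of rows, each a list of 5 numbers: the shift along the tool's x, y, z in units of 4 cm (1.0 is 4 cm), then the turn about the tool's z in units of 4 degrees (1.0 is 4 degrees), then the opening, from 0 (shut) to 1 (fully open). A call has 1 to 12 rows; each row shifts and turns the commanded pose from where the row before left it, along the tool's axes as they then stand; what a row does not reach is not made up. A row lasts 1/8 s, in which the tool goes at most 62.5 mm and 10.7 degrees, less where a joint would pass 70% of its speed; a pose out of reach is approached as far as the arm can. A call with a number of a shift or a turn outside -1 to 1 is refused whole. A call with a gripper value outside its range is refused whole. The fingers move at their own pace and stop on an object; FORCE is the grip in N (left out, the last holds). Time passes only in rows, so rows that do not move let the fingers close. It gives the time, the measured TCP pose, the force, the opening and the grip force at its end, in the units of the state.
- readout.observe(): the state, without advancing time (a new reading comes with each control period).
- vision.get_image(name): name is "scene" or "side" or "wrist"; returns a dict with "pixels" (384x512x3 uint8, blue, green, red), "z_map" (384x512 float32, m along the optical axis (not along the pixel's ray), 0 where there is no reading), "camera_matrix" (3x3 intrinsics, pixels), "k1" (the pictures are not rectified: a ray, as slopes to the right and down, at radius r is drawn at 1 + k1 r^2 times it, then the intrinsics apply), "position" and "rotation" of the camera in the world. Camera axes: x right, y up, looking along -z (the intrinsics and any distortion apply to the point x, -y, -z); pixel columns grow to the right and rows downward; lengths in m; the calibration is good to about 2 mm. A picture is of the moment at which its call begins.
- sign_off(): hands the job in; it is judged then, once.
The state is a dict: "clock": time; "joints": joint angles; "dq": joint speeds; "joint_efforts": joint torques, N m; "position": TCP position; "ee_rot": TCP orientation; "force": force on the tool from outside, world axes, zero at the start; "ft_torque": the same for the moment, N m; "width": opening from 0.0 (shut) to 1.0 (fully open); "gripper_force": force on a finger pad.
Only numpy, scipy, OpenCV 4.12 (cv2) and the standard library are available. Lean on these libraries where they do the work, as an engineer would, in place of code of your own. Each camera call takes 0.05 s, during which the arm holds its last target. There are 200 camera calls.

### The job

Pick up the levelling wedge and, keeping it flat on the worktop, push its thin end straight in under the middle of the near edge of the levelling stand's tilting plate until that edge just lifts off its rests by about 3 mm (the red line across the ramp is then right at the plate's edge); never raise it by as much as 10 mm. Finish still gripping the wedge there, so that the held wedge alone carries the edge: do not let go. Do not touch the stand or its plate with the robot, keep the orange-yellow specimen standing on the plate, and leave the tape roll, timer and black specimen where they are.

Things in the scene. Friction and masses are not known exactly. Their poses are not given: they have to be found in the camera images.
- wedge: Levelling wedge, loose, 0.28 kg, 130 long (x), 28 wide (y), 45 mm tall, flat on the worktop left or right of the stand. Origin: underside, below the centre of its blue grip block (40 x 28 x 45 mm; grasp across the 28 mm from above). z up, +x to the thin steel tip, roughly away from the robot. After the block a flat neck 22 mm high to x = 35 mm, then a straight ramp down to the tip.
- wedge_tip (a point): Middle of the lower edge of the wedge's thin tip, x = 110 mm from the wedge's origin. The ramp is 3 mm high here and at x is 3 + 0.2533 (110 - x) mm high: flat on the worktop it first touches the plate's edge when that is over x = 74.5 mm, and then 4 mm of push raise the edge by 1 mm.
- wedge_line (a point): Red line across the ramp, 61 mm from the wedge's origin along its x, 15.4 mm above its underside. With the wedge flat on the worktop and the plate's edge on this line, the edge is raised by 3.4 mm.
- levelling_stand: Levelling stand, fixed, 162 x 150 mm. Origin: centre of the underside, on the worktop; +x points from the open near side, where the wedge goes in, to the hinge. Two dark rails (18 mm wide, centred at y = +-56 mm) carry the plate on black rests 12 mm above the worktop; between them is bare worktop, an opening 94 mm wide, 12 mm high, 140 mm deep.
- plate (a joint): Tilt (rad) of the aluminium plate, 150 x 130 x 8 mm, about 0.85 kg, over the stand's x = -75 to 75 mm, z = 12 to 20 mm, held down only by its weight. Hinge along y at the far end, 150 mm from the near edge. 0: lying on its rests; grows as the near edge rises, 0.0067 rad a mm (3 mm: 0.02).
- plate_edge (a point): middle of the lower near edge of the plate, on the stand's x = -75 mm, y = 0; 12 mm above the worktop while the plate lies on its rests
- specimen: mounted specimen in an orange-yellow resin puck, 30 mm across, 20 mm tall, loose, standing near the middle of the plate; origin at the centre of its underside, z up
- tape_roll: roll of beige masking tape lying flat, 100 mm across, 25 mm high, loose bystander on the other side of the stand from the wedge; origin at the centre of its underside
- lab_timer: white bench timer, 39 x 66 x 58 mm, loose bystander; origin at the centre of its underside
- black_specimen: mounted specimen in a black resin puck on the worktop, 30 mm across, 21 mm tall, loose bystander; origin at the centre of its underside
Not all that is in view belongs to the job. Several things look just like the levelling_stand: the one meant starts farthest to the robot's left.

How it is judged:
By the outcome, as a careful person would: the job done as asked, in the order asked, and still so for the second after the job is handed in, while the arm keeps its last pose, push and grip.
It also fails if it takes over 38 s, if anything falls off the work surface, if the arm or the gripper's body presses on something with over 40 N, if the wrist force passes 120 N, or if a joint passes its speed limit or range.

## Working session

There is one attempt and no reset: what is moved stays moved. The work goes in short steps, Python scripts to look and compute and a shell command to move; the robot and the scene stay as the last step left them, time stands still between calls to the robot, and variables do not carry over. Pictures are saved under pics/ and viewed, at most 10 in all, crops included, and the job is handed in when it is done.

```bash
mkdir -p pics; cat > h.py <<'E'
import numpy as np,cv2
from cell import readout,vision
from scipy.spatial.transform import Rotation as R
def shot(n):
    d=vision.get_image(n); return d
def world(d):
    K=np.array(d["camera_matrix"]);h,w=d["z_map"].shape
    u,v=np.meshgrid(np.arange(w),np.arange(h))
    p=np.stack([u,v],-1).reshape(-1,1,2).astype(float)
    n=cv2.undistortPoints(p,K,np.array([d["k1"],0,0,0,0.]),None,None).reshape(h,w,2)
    z=d["z_map"]; P=np.stack([n[...,0]*z,-n[...,1]*z,-z],-1)
    Rm=np.array(d["rotation"]); 
    if Rm.shape!=(3,3): Rm=R.from_rotvec(Rm).as_matrix()
    W=P@Rm.T+np.array(d["position"]); W[z==0]=np.nan
    return W
E
python3 - <<'E'
from h import *
print(readout.observe())
for n in("scene","side","wrist"):
    d=shot(n); cv2.imwrite(f"pics/{n}0.png",d["pixels"]); np.savez(f"{n}0.npz",W=world(d),px=d["pixels"]); print(n,d["position"],d["rotation"],d["k1"])
a=[cv2.imread(f"pics/{n}0.png") for n in("scene","side")]
E
```

```text
{'clock': 0.0, 'joints': array([-0.1026011 ,  0.43522298,  0.02499209,  1.57408678, -0.01158241,
        1.13398674, -0.07512648]), 'dq': array([ 0.00124354, -0.00254116,  0.00097507,  0.00039848,  0.00027849,
       -0.00113656,  0.00081018]), 'joint_efforts': array([ 3.89017032e-04, -6.67853522e+01,  9.84863900e-01, -3.14464223e+01,
       -6.05165795e-02,  4.27553023e-02,  1.12382318e-04]), 'position': array([ 6.24498093e-01, -7.30387158e-05,  2.25949185e-01]), 'ee_rot': array([-2.22086524e+00, -2.22063214e+00,  1.90541003e-03]), 'force': array([ 0.14430697, -0.47489498,  0.20449735]), 'ft_torque': array([ 0.02920295,  0.00549398, -0.04260495]), 'gripper_force': 0.0, 'width': 0.996772483261506}
scene [ 0.1529101  -0.39112218  0.68998111] [ 0.69940188 -0.33393863 -0.85739201] -0.025587338185880798
side [0.46621496 0.83652551 0.8220728 ] [ 0.09488581 -1.23173434 -2.70389958] -0.10106929749231448
wrist [0.62572087 0.08048988 0.38501408] [-0.29920853  0.00136761  0.00038866] -0.05515976740040688
```

View pics/scene0.png

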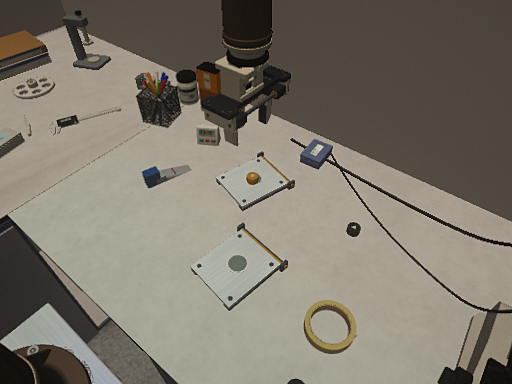

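View pics/wrist0.png

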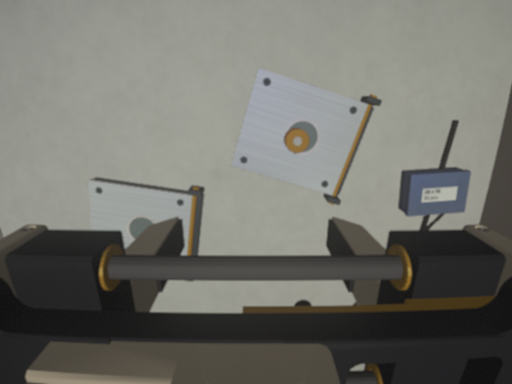

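The scene picture shows two stands: one at (255,180) with the orange-yellow puck, and one at (238,265) with a grey puck. The wedge is at (165,175), the tape at (330,327), the timer at (207,134) and the black puck at (354,229). The wrist picture shows the orange-puck stand at (300,135), further towards +y (up in the picture) than the other at (145,225). I'll confirm with positions and a crop of the side view.

```bash
python3 - <<'E'
from h import *
s=np.load("scene0.npz");W=s["W"]
for nm,(u,v) in dict(standA=(262,190),standB=(225,268),wedgeblock=(150,173),wedgetip=(187,168),tape=(311,327),timer=(207,131),black=(354,227),puck=(252,176)).items(): print(nm,W[v,u].round(3))
w=np.load("wrist0.npz")["W"]
for u,v in((262,71),(234,164),(368,106),(332,194)): print("wristcorner",w[v,u].round(4), w[v+4 if v<150 else v-4,u+3].round(4))
im=cv2.imread("pics/side0.png");S=np.load("side0.npz")["W"]
cv2.imwrite("pics/side0x.png",cv2.resize(im,None,fx=1.5,fy=1.5,interpolation=cv2.INTER_CUBIC))
E
```

```text
standA [ 0.666 -0.009  0.021]
standB [ 0.432 -0.088  0.021]
wedgeblock [0.514 0.246 0.045]
wedgetip [0.613 0.217 0.008]
tape [ 0.445 -0.3    0.002]
timer [0.736 0.25  0.048]
black [ 0.706 -0.252  0.019]
puck [0.674 0.031 0.041]
wristcorner [0.634  0.1175 0.0209] [0.6378 0.1129 0.0203]
wristcorner [ 5.97e-01 -3.00e-04  2.25e-02] [0.601  0.0049 0.0211]
wristcorner [0.7715 0.0763 0.0204] [0.7798 0.0711 0.0112]
wristcorner [ 0.734  -0.0439  0.0201] [ 0.7371 -0.0372  0.0223]
```

View pics/side0x.png

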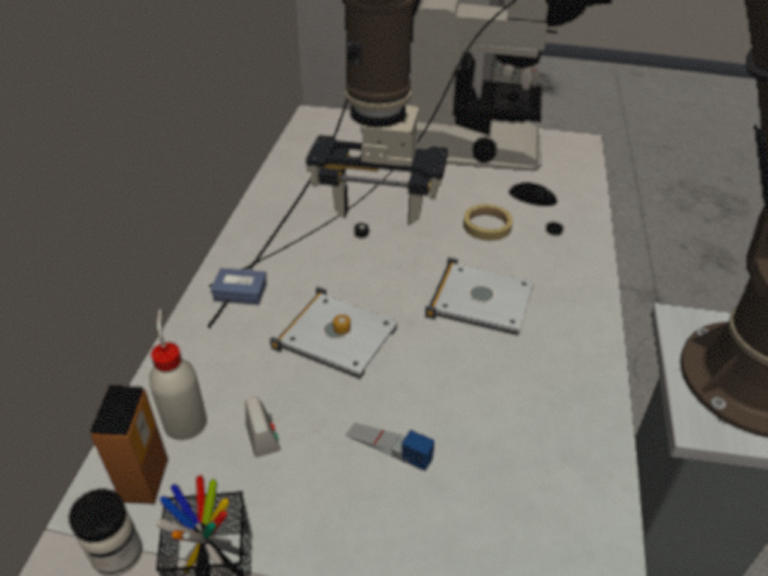

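Candidates: stand A, scene (255,180), y≈+0.04, with the orange puck, and stand B, scene (238,265), y≈-0.09. A is the one farthest left and it carries the orange specimen; the enlarged side view confirms this (A at (335,330), wedge at (395,445)). Now I'll fit the poses.

```bash
python3 - <<'E'
from h import *
for n in("wrist","scene","side"):
    W=np.load(n+"0.npz")["W"]
    def sel(c,r,z0,z1):
        m=(np.hypot(W[...,0]-c[0],W[...,1]-c[1])<r)&(W[...,2]>z0)&(W[...,2]<z1)
        return W[m]
    P=sel((.682,.037),.105,.016,.026)
    if len(P)>50: print(n,"plate",len(P),cv2.minAreaRect((P[:,:2]*1000).astype(np.float32)),np.median(P[:,2]), cv2.boxPoints(cv2.minAreaRect((P[:,:2]*1000).astype(np.float32))).round(1).tolist())
    P=sel((.514,.246),.06,.035,.06)
    if len(P)>20: print(n,"block",len(P),cv2.minAreaRect((P[:,:2]*1000).astype(np.float32)),P.mean(0), np.median(P[:,2]))
    P=sel((.55,.235),.13,.004,.06)
    if len(P)>20: print(n,"wedge",len(P),cv2.minAreaRect((P[:,:2]*1000).astype(np.float32)),cv2.boxPoints(cv2.minAreaRect((P[:,:2]*1000).astype(np.float32))).round(1).tolist())
E
```

```text
wrist plate 10977 ((682.8877563476562, 34.35429382324219), (150.30970764160156, 157.9427032470703), 74.67445373535156) 0.02112588871547527 [[586.9000244140625, -17.299999237060547], [739.2000122070312, -59.0], [778.9000244140625, 86.0], [626.5999755859375, 127.69999694824219]]
wrist wedge 5300 ((548.3189086914062, 155.23086547851562), (98.86334228515625, 250.88809204101562), 88.96989440917969) [[422.0, 108.0999984741211], [672.9000244140625, 103.5999984741211], [674.5999755859375, 202.39999389648438], [423.79998779296875, 206.89999389648438]]
scene plate 1942 ((682.8101196289062, 37.601539611816406), (151.97406005859375, 155.6320037841797), 72.5194320678711) 0.020469687830021566 [[585.7999877929688, -11.5], [734.2000122070312, -58.29999923706055], [779.9000244140625, 86.69999694824219], [631.4000244140625, 133.5]]
scene block 149 ((518.2796630859375, 251.37437438964844), (31.48918342590332, 40.43721008300781), 71.3879623413086) [0.51665865 0.24892076 0.04349767] 0.04469465034388531
scene wedge 2334 ((550.4185791015625, 235.66432189941406), (257.2550354003906, 256.9237060546875), 38.1
[... 182 characters left out ...]
70312, 37.56651306152344), (147.79835510253906, 158.688720703125), 73.91720581054688) 0.02098407364647925 [[587.0999755859375, -11.5], [739.5999755859375, -55.400001525878906], [780.5999755859375, 86.5999984741211], [628.0999755859375, 130.60000610351562]]
side block 274 ((519.7890625, 253.07376098632812), (29.974313735961914, 40.50340270996094), 70.84562683105469) [0.51939938 0.25552152 0.04450873] 0.045352224347325054
side wedge 5456 ((549.6962890625, 235.55349731445312), (258.4703674316406, 257.32208251953125), 44.6678352355957) [[367.29998779296875, 236.1999969482422], [548.2000122070312, 53.20000076293945], [732.0999755859375, 234.89999389648438], [551.2000122070312, 417.8999938964844]]
```

```bash
python3 -m creep '[[0.9,-0.377,0,0,1],[0.9,-0.377,0,0,1],[0.9,-0.377,0,0,1],[0.9,-0.377,0,0,1],[0.9,-0.377,0,0,1],[0.9,-0.377,0,0,1],[0.9,-0.377,0,0,1],[0,0,0,1,1],[0,0,0,1,1],[0,0,0,1,1],[0,0,0,1,1],[0,0,0,1,1]]'
python3 -m creep '[[0,0,0,1,1],[0,0,0,1,1],[0,0,0,1,1],[0,0,0,1,1],[0,0,0,1,1],[0,0,0,1,1],[0,0,0,1,1],[0,0,0,1,1],[0,0,0,1,1],[0,0,0,1,1],[0,0,0,1,1],[0,0,0,1,1]]'
python3 -m creep '[[0,0,0,1,1],[0,0,0,1,1],[0,0,0,1,1],[0,0,0,1,1],[0,0,0,1,1],[0,0,0,1,1],[0,0,0,1,1],[0,0,0,1,1],[0,0,0,1,1],[0,0,0,1,1],[0,0,0,0.25,1],[0,0,0,0,1]]'
python3 - <<'E'
from h import *
o=readout.observe();Rm=R.from_rotvec(o["ee_rot"]).as_matrix();print(o["clock"],o["position"],Rm.round(3).tolist(),o["joints"].round(2))
d=shot("wrist");cv2.imwrite("pics/w1.png",d["pixels"]);np.savez("w1.npz",W=world(d),px=d["pixels"])
E
```

```text
clock: 1.65
position: [0.5193, 0.2519, 0.2264]
ee_rot: [-2.576, -1.799, 0.001]
force: [-0.0, 0.8, -0.5]
width: 0.999
gripper_force: 0.0
clock: 3.15
position: [0.5193, 0.2519, 0.2264]
ee_rot: [3.084, 0.596, -0.001]
force: [0.0, -0.2, 0.7]
width: 1.001
gripper_force: 0.0
clock: 4.65
position: [0.5193, 0.252, 0.2266]
ee_rot: [3.099, -0.517, -0.0]
force: [0.3, -0.1, -0.3]
width: 1.002
gripper_force: 0.0
4.65 [0.51933388 0.25199215 0.22658682] [[0.946, -0.325, -0.0], [-0.325, -0.946, -0.0], [-0.0, 0.0, -1.0]] [-0.79  0.36  0.34  1.71 -0.13  1.09 -2.31]
```

View pics/w1.png

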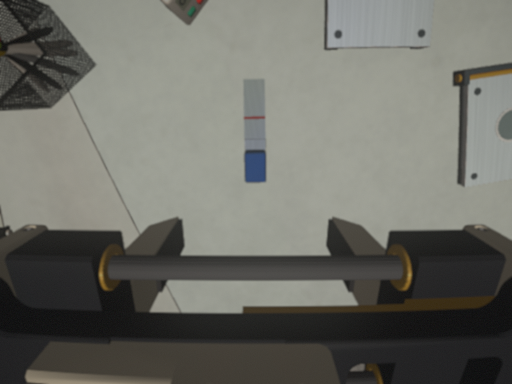

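The wedge shows upright at (255,130), with its block at (255,166) and the red line at (255,118). Stand A's near edge is at row ~47, columns 326-432, and the timer's corner is at (185,8). I'll measure the wedge and that edge.

```bash
cat >> h.py <<'E'
def ang(v): return np.degrees(np.arctan2(v[1],v[0]))
E
python3 - <<'E'
from h import *
s=np.load("w1.npz");W,px=s["W"],s["px"].astype(int)
b,g,r=px[...,0],px[...,1],px[...,2]
roi=np.zeros(b.shape,bool);roi[60:200,225:290]=1
blue=roi&(b-r>40); red=roi&(r-g>50)
P=W[blue];P=P[P[:,2]>.038];q=cv2.minAreaRect((P[:,:2]*1000).astype(np.float32));print("block",len(P),q,np.median(P[:,2]))
P=W[red];print("red",len(P),P.mean(0))
# wedge width centre per row from depth
rows=[]
for v in range(85,180,3):
    z=W[v,225:290,2];z0=np.nanmedian(W[v,270:285,2]);u=np.where(z>z0+.005)[0]+225
    if len(u)>5: rows.append(np.r_[W[v,u[0]:u[-1]+1].mean(0),len(u)])
rows=np.array(rows);print(rows.round(4)[::4]);m=rows[:,3]<30
f=np.polyfit(rows[m,0],rows[m,1],1);print("axis yaw",np.degrees(np.arctan(f[0])),"y at .519",np.polyval(f,.519))
# tip: brightness profile
print(g[70:90,255].tolist(), W[79,255])
# plate near edge: for each column last row with z>.016
E_=[]
for u in range(332,426,2):
    v=np.where(W[:90,u,2]>.016)[0]
    if len(v): E_.append(W[v.max()-1,u])
E_=np.array(E_);f=np.polyfit(E_[:,1],E_[:,0],1);print("edge",E_[0],E_[-1],"stand yaw",-np.degrees(np.arctan(f[0])))
P=W[0:50,320:440].reshape(-1,3);P=P[(P[:,2]>.016)&(P[:,2]<.026)]
print(cv2.boxPoints(cv2.minAreaRect((P[:,:2]*1000).astype(np.float32))).tolist(),cv2.minAreaRect((P[:,:2]*1000).astype(np.float32))[2],np.median(P[:,2]))
E
```

```text
block 521 ((521.0308227539062, 252.06565856933594), (23.175081253051758, 35.44782257080078), 71.16300964355469) 0.04569965894815159
red 0 [nan nan nan]
[[6.052e-01 2.224e-01 9.400e-03 1.300e+01]
 [5.917e-01 2.298e-01 1.240e-02 2.200e+01]
 [5.773e-01 2.347e-01 1.720e-02 2.200e+01]
 [5.627e-01 2.391e-01 2.040e-02 2.100e+01]
 [5.482e-01 2.441e-01 2.330e-02 2.100e+01]
 [5.366e-01 2.473e-01 4.550e-02 2.200e+01]
 [5.221e-01 2.523e-01 4.560e-02 2.200e+01]
 [5.071e-01 2.575e-01 4.540e-02 2.200e+01]]
 ** On entry to DLASCL parameter number  4 had an illegal value
 ** On entry to DLASCL parameter number  4 had an illegal value
 ** On entry to DLASCL parameter number  4 had an illegal value
 ** On entry to DLASCL parameter number  4 had an illegal value
 ** On entry to DLASCL parameter number  5 had an illegal value
 ** On entry to DLASCL parameter number  4 had an illegal value<stdin>:7: RuntimeWarning: Mean of empty slice.
  ret = um.true_divide(
Traceback (most recent call last):
numpy.linalg.LinAlgError: SVD did not converge in Linear Least Squares
```

```bash
python3 -m creep '[[0,-0.02,0.9,0,1],[0,0,0.9,0,1],[0,0,0.9,0,1],[0,0,0.9,0,1],[0,0,0.9,0,1],[0,0,0.6,0,1],[0,0,0.26,0,1],[0,0,0,0,0.2],[0,0,0,0,0.1],[0,0,0,0,0.1],[0,0,0,0,0.1],[0,0,0,0,0.1]]' 40
python3 -m creep '[[0,0,0,0,0.1],[0,0,0,0,0.1]]'
python3 - <<'E'
from h import *
s=np.load("w1.npz");W,px=s["W"],s["px"].astype(int)
E_=[]
for u in range(332,426,2):
    v=np.where(W[:90,u,2]>.016)[0]
    if len(v) and np.isfinite(W[v.max()-1,u,0]): E_.append(W[v.max()-1,u])
E_=np.array(E_);f=np.polyfit(E_[:,1],E_[:,0],1);print("edge",E_[0],E_[-1],"stand yaw",-np.degrees(np.arctan(f[0])))
print(readout.observe()["position"])
E
```

```text
clock: 6.2
position: [0.5198, 0.2528, 0.0126]
ee_rot: [-3.098, 0.518, -0.001]
force: [0.6, 0.8, -0.2]
width: 0.507
gripper_force: 0.0
clock: 6.45
position: [0.5196, 0.2527, 0.0123]
ee_rot: [3.098, -0.519, -0.0]
force: [0.3, -0.7, 0.1]
width: 0.303
gripper_force: 40.0
edge [0.6285869  0.11537217 0.02070943] [0.59489518 0.00453595 0.02141676] stand yaw -16.957232406340264
[0.51963224 0.25266813 0.0123081 ]
```

The grip is good (27.9 mm, 40 N). Lift 28 mm, carry to a pose in front of the opening, and align the yaw.

```bash
python3 -m creep '[[0,0,-0.35,0,0.1],[0,0,-0.35,0,0.1],[0.1,0.6,0,0,0.1],[0.1,0.7,0,0,0.1],[0.1,0.7,0,0,0.1],[0.1,0.7,0,0,0.1],[0.06,0.7,0,0,0.1],[0,0.56,0,0,0.1],[0,0,0,-0.5,0.1],[0,0,0,0,0.1],[0,0,0,0,0.1]]'
python3 - <<'E'
from h import *
o=readout.observe();Rm=R.from_rotvec(o["ee_rot"]).as_matrix();print(o["clock"],o["position"],"tool yaw",ang(Rm[:,0]))
d=shot("wrist");cv2.imwrite("pics/w2.png",d["pixels"]);np.savez("w2.npz",W=world(d),px=d["pixels"])
E
```

```text
clock: 7.82
position: [0.4858, 0.0979, 0.0404]
ee_rot: [-3.107, 0.463, -0.001]
force: [0.6, 0.1, -3.0]
width: 0.306
gripper_force: 40.0
7.825 [0.48582602 0.09785754 0.04039644] tool yaw -16.95241029391792
```

View pics/w2.png

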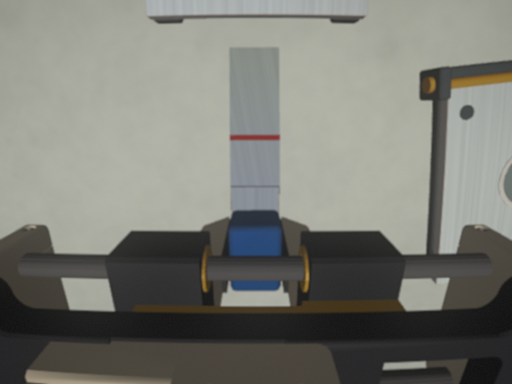

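Well aligned: the plate edge is level at row ~17 over columns 148-366 (middle 257), the wedge tip is at row 47 with middle 255, and the red line is at row 137. Now I'll work out the push distance from this view.

```bash
cat >> h.py <<'E'
def onplane(d,u,v,z):
    n=cv2.undistortPoints(np.array([[[u,v]]],float),np.array(d["camera_matrix"]),np.array([d["k1"],0,0,0,0.])).ravel()
    Rm=np.array(d["rotation"]); Rm=Rm if Rm.shape==(3,3) else R.from_rotvec(Rm).as_matrix()
    r=Rm@np.array([n[0],-n[1],-1]);c=np.array(d["position"]);return c+r*(z-c[2])/r[2]
def tool(p):
    o=readout.observe();return 1000*(R.from_rotvec(o["ee_rot"]).as_matrix().T@(np.array(p)-o["position"]))
E
python3 - <<'E'
from h import *
d=shot("wrist");W=world(d);g=d["pixels"].astype(int)
for u in(200,215,255,295,310): print(u,g[8:26,u].mean(1).astype(int).tolist(),(W[6:22:2,u,2]*1000).round().tolist())
print("row8",[u for u in range(130,385) if abs(int(g[8,u].mean())-int(g[8,u-1].mean()))>15])
print("row12",[u for u in range(130,385) if abs(int(g[12,u].mean())-int(g[12,u-1].mean()))>15])
off=readout.observe()["position"][2]-.0123
red=(g[...,2]-g[...,1]>60);red[:, :220]=0;red[:,290:]=0;red[:120]=0;red[150:]=0
v,u=np.where(red);print("red px",u.mean(),v.mean(),tool(onplane(d,u.mean(),v.mean(),.0154+off)))
print("tip rows",g[40:56,255].mean(1).astype(int).tolist())
print("tip",tool(onplane(d,255,46.5,.003+off)))
for v in(15,16,17,18):print("edge z12 row",v,tool(onplane(d,200,v,.012)),tool(onplane(d,310,v,.012)))
for v in(10,11,12,13):print("top z20 row",v,tool(onplane(d,257,v,.020)))
E
```

```text
200 [175, 175, 174, 175, 176, 173, 153, 113, 89, 100, 131, 157, 165, 164, 165, 163, 163, 163] [20.0, 21.0, 20.0, 20.0, 20.0, 18.0, 14.0, 3.0]
215 [175, 175, 176, 176, 177, 169, 144, 107, 88, 103, 138, 158, 164, 163, 163, 163, 163, 164] [20.0, 22.0, 20.0, 21.0, 19.0, 19.0, 3.0, 3.0]
255 [176, 177, 177, 176, 175, 162, 131, 98, 89, 113, 146, 162, 162, 163, 163, 163, 164, 164] [21.0, 21.0, 22.0, 22.0, 19.0, 15.0, 4.0, 5.0]
295 [172, 172, 173, 172, 172, 161, 135, 99, 85, 107, 141, 162, 165, 163, 164, 163, 164, 164] [21.0, 21.0, 20.0, 21.0, 20.0, 19.0, 4.0, 4.0]
310 [166, 167, 167, 166, 166, 160, 135, 99, 84, 101, 134, 157, 163, 164, 163, 163, 163, 164] [20.0, 21.0, 21.0, 20.0, 22.0, 18.0, 12.0, 4.0]
row8 []
row12 []
red px 254.5 137.0 [61.19983775 -1.46840777 -3.09474647]
tip rows [164, 164, 165, 166, 166, 164, 159, 148, 137, 133, 134, 134, 135, 135, 135, 134]
tip [110.57531029  -1.17681556   9.30918121]
edge z12 row 15 [132.25167498 -34.85167817  28.30746445] [132.30137629  32.58451039  28.29325314]
edge z12 row 16 [131.68906538 -34.87568354  28.30742406] [131.73846818  32.60892582  28.29320252]
edge z12 row 17 [131.12582911 -34.89977988  28.30738364] [131.17493272  32.63343301  28.29315182]
edge z12 row 18 [130.56196135 -34.92396733  28.30734319] [130.61076509  32.65803208  28.29310106]
top z20 row 10 [1.32499800e+02 6.31522762e-03 2.03001363e+01]
top z20 row 11 [1.31965238e+02 7.32270125e-03 2.03000929e+01]
top z20 row 12 [1.31430097e+02 8.33360219e-03 2.03000495e+01]
top z20 row 13 [1.30894371e+02 9.34793579e-03 2.03000060e+01]
```

```bash
python3 -m creep '[[0,0.03,0.3,0,0.1],[0,0,0.3,0,0.1],[0,0,0.11,0,0.1],[0,0,0,0,0.1],[0.25,0,0,0,0.1],[0.25,0,0,0,0.1],[0.25,0,0,0,0.1],[0.25,0,0,0,0.1],[0.25,0,0,0,0.1],[0,0,0,0,0.1],[0,0,0,0,0.1]]'
python3 - <<'E'
from h import *
o=readout.observe();print(o["position"],o["force"])
d=shot("wrist");cv2.imwrite("pics/w3.png",d["pixels"]);g=d["pixels"].astype(int)
red=(g[...,2]-g[...,1]>60);red[:, :220]=0;red[:,290:]=0;red[:110]=0;red[150:]=0
v,u=np.where(red);p=tool(onplane(d,u.mean(),v.mean(),.0154));print("red px",u.mean(),v.mean(),p)
print(g[85:125,[190,320]].mean(2).astype(int).T.tolist())
E
```

```text
clock: 9.3
position: [0.5332, 0.0814, 0.0119]
ee_rot: [-3.107, 0.465, -0.0]
force: [-1.0, 0.9, 3.7]
width: 0.3
gripper_force: 40.0
[0.53319248 0.0813891  0.01188283] [-1.01443667  0.87081045  3.73502186]
red px 254.62303664921467 137.50785340314135 [60.95298109 -1.24275754 -3.5026096 ]
[[182, 182, 182, 183, 184, 183, 184, 184, 183, 184, 183, 184, 183, 183, 184, 185, 184, 168, 154, 159, 168, 169, 169, 169, 170, 170, 170, 170, 170, 170, 169, 171, 168, 169, 168, 169, 168, 168, 169, 167], [179, 180, 179, 180, 180, 180, 180, 180, 180, 179, 179, 180, 179, 180, 180, 180, 175, 169, 168, 170, 170, 169, 170, 169, 170, 171, 169, 171, 171, 171, 171, 172, 173, 172, 174, 173, 173, 173, 173, 174]]
```

View pics/w3.png

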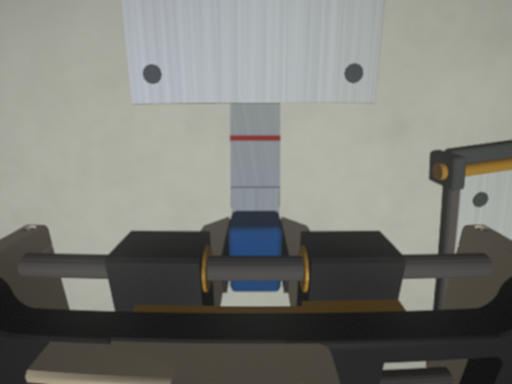

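The tip is under the plate: the edge is at row ~102 over columns 132-377 (middle 254.5), the wedge middle is at 254.6 and the red line at row 137.5. About 19.5 mm remain. Push most of it, then check.

```bash
python3 - <<'E'
from h import *
d=shot("wrist")
for v in(101.5,102.5,103.5):print(v,tool(onplane(d,254.5,v,.020)),tool(onplane(d,254.5,v,.012)))
E
python3 -m creep '[[0.1,0,0,0,0.1],[0.1,0,0,0,0.1],[0.1,0,0,0,0.1],[0.05,0,0,0,0.1],[0.05,0,0,0,0.1],[0,0,0,0,0.1],[0,0,0,0,0.1],[0,0,0,0,0.1],[0,0,0,0,0.1]]'
python3 - <<'E'
from h import *
o=readout.observe();print(o["position"],o["force"])
d=shot("wrist");cv2.imwrite("pics/w4.png",cv2.resize(d["pixels"][80:230,120:390],None,fx=2.9,fy=2.9,interpolation=cv2.INTER_CUBIC));g=d["pixels"].astype(int)
red=(g[...,2]-g[...,1]>60);red[:, :220]=0;red[:,290:]=0;red[:110]=0;red[150:]=0
v,u=np.where(red);print("red px",v.min(),v.max(),v.mean(),tool(onplane(d,u.mean(),v.mean(),.0154)))
print(g[115:145,[190,240,270,320]].mean(2).astype(int).T.tolist())
E
```

```text
101.5 [80.43591305 -1.34628307 -8.08177651] [80.46652919 -1.34188393 -0.08176952]
102.5 [79.92514204 -1.34637873 -8.08190624] [79.92867836 -1.34198467 -0.08190612]
103.5 [79.41350846 -1.34647489 -8.08203618] [79.38991923 -1.34208592 -0.08204296]
clock: 10.52
position: [0.5409, 0.079, 0.0116]
ee_rot: [-3.107, 0.46, 0.021]
force: [-25.5, 7.2, 31.2]
width: 0.301
gripper_force: 40.0
[0.54085766 0.07903872 0.01162246] [-25.51447104   7.16715227  31.2245082 ]
red px 137 139 138.0 [60.77441258 -1.32337975 -4.56119029]
[[185, 185, 180, 166, 156, 163, 169, 170, 169, 169, 169, 170, 170, 169, 169, 169, 170, 169, 169, 168, 168, 168, 167, 167, 166, 167, 168, 168, 167, 169], [186, 184, 176, 157, 136, 136, 139, 141, 139, 139, 139, 140, 140, 140, 139, 140, 140, 140, 140, 136, 122, 98, 82, 80, 80, 93, 118, 136, 141, 141], [182, 182, 174, 153, 134, 135, 140, 140, 140, 140, 141, 140, 140, 141, 140, 140, 141, 141, 142, 137, 124, 100, 82, 80, 79, 93, 119, 137, 141, 142], [180, 180, 176, 161, 152, 162, 170, 169, 170, 170, 171, 171, 171, 172, 171, 172, 172, 173, 172, 173, 172, 172, 174, 173, 172, 173, 174, 173, 173, 174]]
```

View pics/w4.png

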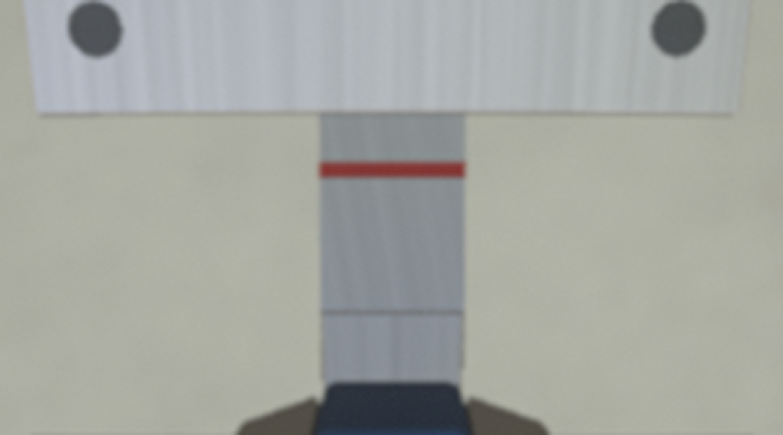

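The wedge has met the plate edge: the edge is at crop row 112 and the red line at 170, about 11 mm to go. The arm lags 8 mm behind its command and presses down with 31 N, so table friction is holding the wedge. I'll check the tilt and ease the downward press.

```bash
cat >> h.py <<'E'
def st():
    o=readout.observe();Rm=R.from_rotvec(o["ee_rot"]).as_matrix();f=Rm.T@o["force"]
    print(round(o["clock"],2),"pos",(o["position"]*1000).round(1),"xaxis pitch deg",np.degrees(Rm[2,0]).round(2),"roll",np.degrees(Rm[2,1]).round(2),"F tool",f.round(1),"T tool",(Rm.T@o["ft_torque"]).round(2))
E
python3 -c "from h import *;st()"
python3 -m creep '[[0,0,-0.02,0,0.1],[0,0,-0.02,0,0.1],[0,0,0,0,0.1],[0,0,0,0,0.1]]'
python3 -c "from h import *;st()"
```

```text
10.57 pos [540.9  79.1  11.6] xaxis pitch deg -0.75 roll 0.08 F tool [-27.7   1.3 -31.3] T tool [ 0.06 -5.61  0.03]
clock: 11.08
position: [0.5474, 0.0763, 0.0129]
ee_rot: [3.106, -0.465, -0.003]
force: [-3.7, 1.1, -7.0]
width: 0.306
gripper_force: 40.0
11.07 pos [547.4  76.3  12.9] xaxis pitch deg -0.09 roll 0.06 F tool [-3.8 -0.   7. ] T tool [-0.08 -1.43 -0.01]
```

```bash
python3 -m creep '[[0,0,0.008,0,0.1],[0.02,0,0,0,0.1],[0.03,0,0,0,0.1],[0,0,0,0,0.1],[0,0,0,0,0.1]]'
python3 -c "from h import *;st()"
```

```text
clock: 11.7
position: [0.5505, 0.0758, 0.0133]
ee_rot: [-3.107, 0.465, -0.001]
force: [-3.5, 0.2, -7.4]
width: 0.302
gripper_force: 40.0
11.7 pos [550.5  75.8  13.3] xaxis pitch deg 0.03 roll -0.01 F tool [-3.4  0.8  7.4] T tool [-0.09 -1.19  0.05]
```

```bash
python3 -m creep '[[0,0,0.015,0,0.1],[0,0,0.01,0,0.1],[0,0,0,0,0.1],[0,0,0,0,0.1]]'
python3 - <<'E'
from h import *
st()
d=shot("wrist");cv2.imwrite("pics/w5.png",cv2.resize(d["pixels"][90:240,120:390],None,fx=2.9,fy=2.9,interpolation=cv2.INTER_CUBIC));g=d["pixels"].astype(int)
red=(g[...,2]-g[...,1]>60);red[:, :220]=0;red[:,290:]=0;red[:110]=0;red[150:]=0
v,u=np.where(red);p=tool(onplane(d,u.mean(),v.mean(),.0154));print("red px",v.min(),v.max(),v.mean(),p)
print(g[125:145,[190,240,270,320]].mean(2).astype(int).T.tolist())
for v in(132,134,136,138):print(v,tool(onplane(d,254.5,v,.0154)),tool(onplane(d,254.5,v,.0234)))
d=shot("side");cv2.imwrite("pics/s5.png",cv2.resize(d["pixels"][180:300,150:310],None,fx=5,fy=5,interpolation=cv2.INTER_CUBIC))
E
```

```text
clock: 12.2
position: [0.5505, 0.0759, 0.0123]
ee_rot: [3.107, -0.465, 0.001]
force: [-1.6, -0.9, -7.1]
width: 0.3
gripper_force: 40.0
12.2 pos [550.5  75.9  12.3] xaxis pitch deg 0.03 roll -0.0 F tool [-1.3  1.3  7.1] T tool [-0.16 -0.9   0.01]
red px 139 139 139.0 [60.07370968  1.8463793  -3.08787324]
[[183, 183, 183, 183, 183, 183, 184, 184, 184, 184, 184, 182, 178, 171, 169, 169, 169, 169, 169, 170], [182, 183, 182, 183, 182, 182, 182, 183, 183, 184, 184, 178, 159, 124, 94, 97, 121, 137, 140, 141], [180, 179, 180, 180, 180, 179, 179, 180, 180, 180, 180, 173, 148, 111, 87, 97, 122, 137, 142, 141], [178, 178, 178, 178, 177, 178, 177, 177, 177, 178, 176, 170, 155, 149, 162, 171, 170, 170, 171, 171]]
132 [63.99599691 -1.33446663 -3.08573204] [ 64.81193163  -1.33884985 -11.08534254]
134 [62.88051695 -1.33468887 -3.08626531] [ 63.75368206  -1.33906069 -11.08584844]
136 [61.76082879 -1.33491333 -3.08680059] [ 62.69144018  -1.33927363 -11.08635626]
138 [60.63688803 -1.33514002 -3.0873379 ] [ 61.6251639   -1.33948869 -11.08686601]
```

View pics/w5.png

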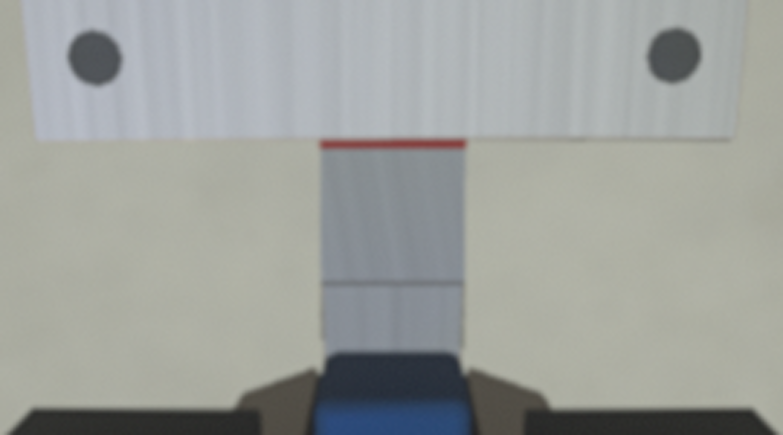

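View pics/s5.png

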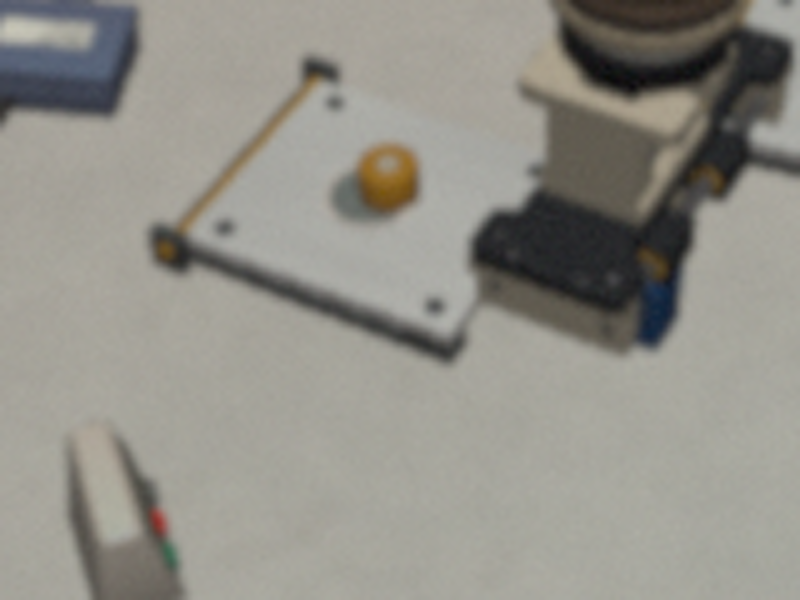

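The red line is half under the plate's edge (crop row 143) and the orange-yellow specimen still stands at (388,178) in the side crop. The tool is still carrying about 7 N (wedge plus plate edge), so I'll lower it a touch to set the wedge firmly on the worktop.

```bash
python3 -m creep '[[0,0,0.008,0,0.1],[0,0,0,0,0.1],[0,0,0,0,0.1]]' | grep -E "pos|force"
python3 -c "from h import *;st()"
python3 -m creep '[[0,0,0.005,0,0.1],[0,0,0,0,0.1],[0,0,0,0,0.1]]'| grep -E "pos|force"
python3 -c "from h import *;st()"
```

```text
position: [0.5505, 0.0759, 0.012]
force: [-1.7, -0.2, -6.9]
gripper_force: 40.0
12.68 pos [550.5  75.9  12. ] xaxis pitch deg 0.03 roll -0.01 F tool [-1.6  0.6  6.9] T tool [-0.17 -0.65  0.06]
position: [0.5505, 0.0759, 0.0119]
force: [-1.0, -0.3, -3.6]
gripper_force: 40.0
13.05 pos [550.5  75.9  11.9] xaxis pitch deg 0.03 roll -0.01 F tool [-0.8  0.6  3.6] T tool [-0.21 -0.7   0.01]
```

```bash
python3 -m creep '[[0,0,0.005,0,0.1],[0,0,0,0,0.1],[0,0,0,0,0.1],[0,0,0,0,0.1]]'| grep -E "pos|force"
python3 - <<'E'
from h import *
st()
d=shot("wrist");g=d["pixels"].astype(int)
print(g[134:146,[240,255,270]].mean(2).astype(int).T.tolist())
W=world(d); o=readout.observe()
P=W[:125,140:370].reshape(-1,3);P=P[np.isfinite(P[:,0])&(P[:,2]>.014)&(P[:,2]<.03)]
L=(P-o["position"])@R.from_rotvec(o["ee_rot"]).as_matrix();x=L[:,0]*1000-62
f=np.polyfit(x,P[:,2]*1000,1);print("plate top slope, height at edge",f)
E
```

```text
position: [0.5505, 0.0759, 0.0118]
force: [-2.9, -1.8, 4.3]
gripper_force: 40.0
13.55 pos [550.5  75.9  11.8] xaxis pitch deg 0.03 roll -0.01 F tool [-2.2  2.6 -4.3] T tool [-0.53 -0.98  0.02]
[[183, 182, 179, 160, 126, 93, 97, 121, 137, 140, 141, 141], [179, 180, 173, 155, 121, 92, 97, 119, 136, 140, 139, 139], [179, 180, 173, 149, 113, 87, 97, 122, 138, 142, 142, 140]]
plate top slope, height at edge [-2.16441275e-02  2.45401443e+01]
```

The wedge is seated on the worktop with a light 4 N press. The plate slope of 0.0216 rad means the edge is raised about 3.2 mm, with the red line at the edge.

```bash
python3 -c "from cell import sign_off;print(sign_off())"
```

```text
the job is handed in; nothing more can be done
None
```

The job is handed in: the held wedge carries the plate's near edge about 3.2 mm up with the red line at the edge, still gripped, and the specimen was standing when last seen, but for the last few millimetres of the push the wedge rode up to about 1 mm off the worktop before I set it flat again.

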